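Hold the belt grinder's tension arm down for a belt change

ROBOT

A 7-joint arm with a two-finger parallel gripper is mounted at the origin on the work surface. World frame = base frame: x ahead of the robot, y to its left, z up, the work surface at z = 0. Lengths are in m, angles in rad, forces in N, time in s.
With the tool pointing down it reaches from about 0.425 to 0.875 m from the base axis. Payload 4.7 kg.
Tool frame: the origin (TCP) lies midway between the tips of the shut fingers; the grasp point (between the pads) lies 19 mm behind it (ctrl.grip_point_offset is the distance from the TCP to the grasp point, in m); z points along the fingers, y is the line along which they close (so a half turn about z gives the same grasp; the last joint's range is limited). The gripper opens to 87 mm and grips with 3 to 60 N. Pads are 19 mm wide; open, the fingers measure 117 mm over their backs; the gripper's body (75 mm by 190 mm) begins 51 mm behind the grasp point.
Start: joints at [1.331, 0.321, -0.07, 1.45, 0.023, 1.371, -0.057], TCP at [0.163, -0.629, 0.193] pointing down, gripper open.
Joint ranges: [-2.86, 2.86], [-0.3, 2.09], [-1.38, 1.24], [0.06, 2.45], [-1.56, 4.7], [0.09, 2.05], [-2.69, 2.69]. Speed limits (rad/s): [2.57, 2.57, 3.14, 3.14, 3.14, 3.14, 3.14].

INTERFACE

Orientations are given as a rotation vector (axis times angle).
In Python, from bench import ctrl gives the robot as it stands.
- The arm moves only by the tool move_arm, never from a script. Its argument "increments" is text: rows parted by semicolons, each of 7 numbers parted by spaces: the shift along the world's x, y, z in mm, then the turn, a rotation vector about the world's x, y, z in degrees, then the closure in counts, from 0 (fully open) to 255 (shut). A call has exactly 8 rows; each row shifts and turns the commanded pose from where the row before left it; what a row does not reach is not made up. A row lasts 1/12 s, in which the tool goes at most 41.7 mm and 7.16 degrees, less where a joint would pass 70% of its speed; a pose out of reach is approached as far as the arm can. A call with a gripper value outside its range is refused whole. The fingers move at their own pace and stop on an object; "grip_force" is the grip in N (left out, the last holds). Time passes only in rows, so rows that do not move let the fingers close, or fill a call up. It gives the time, the measured TCP pose, the force, the opening and the grip force at its end, in the units of the state.
- ctrl.get_state(): the state, without advancing time (a new reading comes with each control period).
- ctrl.get_image(name): name is "scene" or "side" or "wrist"; returns a dict with "frame" (420x560x3 uint8, red, green, blue), "depth" (420x560 float32, m along the optical axis (not along the pixel's ray), 0 where there is no reading), "fx", "fy", "cx", "cy" (pixels), "k1" (the pictures are not rectified: a ray, as slopes to the right and down, at radius r is drawn at 1 + k1 r^2 times it, then the intrinsics apply), "position" and "orientation" of the camera in the world. Camera axes: x right, y down, z forward; pixel columns grow to the right and rows downward; lengths in m; the calibration is good to about 2 mm. A picture is of the moment at which its call begins.
- ctrl.close_job(): hands the job in; it is judged then, once.
Trained networks look in a picture, given as the dict that the camera call returned (one of the last four; its "shot" number tells which), for a name from the list of things; names that differ only in an ending like _2 or _b are one class to them, and where a whole thing is asked for, a point or a joint stands for the part that bears it (a point fixed in the world has none). Each returns a list of dicts, best first, with "score" (0 to 1); they miss things now and then, are a little off and sometimes report something else, mostly with a low value. They report only what shows in the picture. A call takes as long as a camera call.
- ctrl.find_in(target, picture): "centre" ([x, y, z] in m, in world coordinates, good to about 4 mm: the middle of the surface that is visible of it).
- ctrl.silhouettes(target, picture): "region" (420x560 bool, what is visible of it).
The state is a dict: "time": time; "joint_positions": joint angles; "qd": joint speeds; "joint_torque": joint torques, N m; "position": TCP position; "tool_rot": TCP orientation; "ft_force": force on the tool from outside, world axes, zero at the start; "torque": the same for the moment, N m; "grip_width": opening from 0.0 (shut) to 1.0 (fully open); "grip_force": force on a finger pad.
Only numpy, scipy, OpenCV 4.12 (cv2) and the standard library are available. Lean on these libraries where they do the work, as an engineer would, in place of code of your own. Each camera call takes 0.05 s, during which the arm holds its last target. There are 200 camera calls.

TASK

Get the belt grinder ready for me to slip a new belt on: swing the cam lever over to free the work rest and leave it open, and draw the rest by its knob right back from the platen. Then push the sprung tension arm down by its grip until it is on its stop, and keep holding it there: you finish while still holding it. Leave the plaques and other things lying about where they are.

Things in the scene. Friction and masses are not known exactly. Their poses are not given: they have to be found in the camera images.
- grinder: bench belt grinder fixed to the table, belt off. Origin on the table, mid-machine; z up, y from motor end to work-rest end, x out of the open side with the wheels (away from the robot, yaw within 0.22). In mm: base x -100..70, y -225..135; side plate at x 0, 134 tall at y -190..-55, 215 tall at y -55..55; motor y -150, out to x -99, 129 tall; platen y 75; wheels x 20..60, up to 260 tall
- cam_lever (a joint): cam lever locking the work rest, turning about an upright pin: 0 = locked (starts 0 to 0.15, slanting towards the motor end), 1.3 rad = fully free, at its stop (slanting towards the rest end). It opens clockwise seen from above, its knob going towards grinder +y. Locked, it jams the rest's bar; some 5 N at the knob swings it, and it stays where left
- lever_knob (a point): centre of the black ball knob, 24 mm across, at the end of the cam lever, 118 mm above the table, on the grinder's -x side (towards the robot), 85 mm from the lever's pin; only a rod of 10 mm joins it to the pin, with open space below
- lever_pin (a point): point on the axis of the cam lever's upright pin, at the height of the knob's centre (118 mm above the table)
- work_rest (a joint): slide of the work rest along grinder +y: 0 = table close to the platen, 0.06 m = drawn right back to its end stop (starts at 0 to 0.012). Once freed it drags with about 3 N
- rest_knob (a point): centre of the work rest's upright black pull knob, 28 mm across, 32 mm tall (106 to 138 mm above the table), on a stem near the outer end of the rest's square bar (25 mm wide, top 88 mm above the table). Moves with the rest. The rest's steel plate (125 x 65 mm, top 123 mm up) ends 38 mm short of the knob's edge, on the platen side
- tension_arm (a joint): swing of the spring-loaded tension arm that carries the idler wheel: 0 = sprung fully up, 0.45 rad = pushed down on its stop pin. It springs back up when let go. Pushing at the grip takes about 5 N at the top and 9 N at the stop
- tension_grip: round level grip at the outer end of the tension arm: black revolving sleeve 22 mm across, 78 mm long, along grinder x, overhanging the motor end; the arm bar is at its +x end. Origin on its centre line at mid length, 249 mm above the table at joint 0, 149 mm on the stop
- tension_pivot (a point): point on the tension arm's level pivot axis (along grinder x), at the x of the grip's middle, 200 mm above the table. The grip swings about it at 225 mm radius on the grinder's -y side, from 0.22 rad above level to 0.23 rad below
- plaque_a_mid (a point): finished round plaque standing upright in its foot: black disc 150 mm across with a white middle, in a black foot 35 x 120 x 24 mm, 170 mm tall in all; this point is 90 mm up. A bystander, left of the grinder
- plaque_b_mid (a point): a second plaque like the first (point 90 mm up). A bystander, right of the grinder
- paint_jar_mid (a point): closed jar 60 mm across, 75 mm tall; point half-way up. A bystander, beyond the grinder
- brush_mid (a point): paint brush lying flat, under 30 mm tall; point 8 mm up near its middle. A bystander, between robot and grinder
- sanding_block_mid (a point): cork block 70 x 100 x 30 mm; its centre. A bystander, between robot and grinder
- foot_blank_mid (a point): bare wooden plaque foot with a slot, 35 x 120 x 24 mm; its centre. A bystander, close to the grinder's wheel side
- disc_blank_mid (a point): bare wooden disc 140 mm across, 8 mm thick, lying flat; its centre. A bystander, between robot and grinder, to the right

How it is judged:
On the way, in this order (a step that is already met when the one before it is completed fails the run):
1. the cam lever is swung over to free the rest (value of joint cam_lever above 0.9 rad), for 0.2 s.
2. the work rest is drawn right back (value of joint work_rest above 0.052 m and value of joint cam_lever above 0.9 rad), for 0.2 s.
At the end, for the whole second after the job is handed in: the robot is still pushing on the grip with the tension arm on its stop (joint above 0.42 of 0.45 rad), the work rest is right back (above 52 of 60 mm) and the cam lever is open (above 0.9 of 1.3 rad) (all of step 2 and value of joint tension_arm above 0.42 rad and contact force between any of the fingers, the arm and tension_grip above 2 N); the arm keeps its last pose, push and grip.
It fails at once if a bystander is shoved or knocked over (moved more than 40 mm) (distance of any of plaque_a_mid, plaque_b_mid, paint_jar_mid, brush_mid, sanding_block_mid, foot_blank_mid, disc_blank_mid from where it was at the start of the episode above 0.04 m).
It also fails if it takes over 72 s, if anything falls off the work surface, if the arm or the gripper's body presses on something with over 40 N, if the wrist force passes 120 N, or if a joint passes its speed limit or range.

## Working session

There is one attempt and no reset: what is moved stays moved. The work goes in short steps, Python scripts to look and compute and a tool call to move; the robot and the scene stay as the last step left them, time stands still between calls to the robot, and variables do not carry over. Pictures are saved under pics/ and viewed, at most 10 in all, crops included, and the job is handed in when it is done.

Besides the shell and the picture viewer there is one more tool, called after "Request:" as name(argument=value, ...), one argument or row to a line, values as JSON. move_arm: Moves the arm, as the interface text tells. Its arguments: {"type":"object","properties":{"increments":{"type":"string"},"grip_force":{"type":"number"}},"required":["increments"]}

```bash
mkdir -p pics; ls; cat > h.py <<'E'
from bench import ctrl
import numpy as np, cv2
from scipy.spatial.transform import Rotation as R
np.set_printoptions(precision=3,suppress=True)
def save(p,n): cv2.imwrite(f'pics/{n}.png',p['frame'][:,:,::-1])
E
python3 - <<'E'
from h import *
s=ctrl.get_state(); print({k:np.round(v,3) for k,v in s.items()})
ims=[]
for n in ['scene','side']:
    p=ctrl.get_image(n); ims.append(p['frame']); print(n,p['position'],p['orientation'],p['fx'])
    for t in ['grinder','lever_knob','rest_knob','tension_grip','plaque_a_mid','paint_jar_mid','brush_mid','sanding_block_mid','foot_blank_mid','disc_blank_mid']:
        print(t,[(np.round(d['centre'],3).tolist(),round(d['score'],2)) for d in ctrl.find_in(t,p)[:3]])
    save(p,n)
E
```

```text
pics
{'time': np.float64(0.0), 'joint_positions': array([ 1.331,  0.322, -0.07 ,  1.452,  0.023,  1.371, -0.057]), 'qd': array([ 0.   ,  0.002, -0.001,  0.001,  0.   , -0.   ,  0.001]), 'joint_torque': array([  0.   , -49.128,  -0.404, -31.252,  -0.064,   0.044,   0.   ]), 'position': array([ 0.163, -0.629,  0.191]), 'tool_rot': array([-3.114, -0.397,  0.001]), 'ft_force': array([-0.763, -0.477,  0.106]), 'torque': array([-0.021,  0.007,  0.021]), 'grip_force': np.float64(0.0), 'grip_width': np.float64(1.001)}
scene [1.169 0.407 1.078] [-1.244 -2.393  0.819] 419.20638017213724
grinder [([0.618, -0.041, 0.107], 0.59)]
lever_knob [([0.56, 0.112, 0.121], 0.34)]
rest_knob [([0.566, 0.111, 0.12], 0.95)]
tension_grip [([0.59, -0.248, 0.259], 0.73), ([0.617, -0.041, 0.112], 0.49), ([0.627, -0.155, 0.237], 0.37)]
plaque_a_mid [([0.512, 0.473, 0.08], 0.82)]
paint_jar_mid [([0.619, -0.04, 0.106], 0.42)]
brush_mid [([0.355, -0.065, 0.015], 0.87)]
sanding_block_mid []
foot_blank_mid [([0.706, -0.006, 0.024], 0.75), ([0.348, -0.336, 0.011], 0.37)]
disc_blank_mid [([0.346, -0.335, 0.005], 0.89)]
side [0.004 0.83  0.729] [-0.72   2.4   -1.367] 391.1814836329978
grinder [([0.561, -0.009, 0.104], 0.77)]
lever_knob [([0.5, -0.051, 0.111], 0.57)]
rest_knob [([0.538, 0.12, 0.123], 0.8)]
tension_grip [([0.582, -0.246, 0.253], 0.6)]
plaque_a_mid [([0.474, 0.493, 0.024], 0.88)]
paint_jar_mid [([0.755, 0.154, 0.05], 0.77)]
brush_mid [([0.342, -0.059, 0.02], 0.73), ([0.759, 0.154, 0.048], 0.6), ([0.689, 0.048, 0.017], 0.46)]
sanding_block_mid [([0.344, 0.284, 0.031], 0.96), ([0.558, -0.006, 0.105], 0.33)]
foot_blank_mid []
disc_blank_mid [([0.35, -0.331, 0.005], 0.73)]
```

View pics/scene.png

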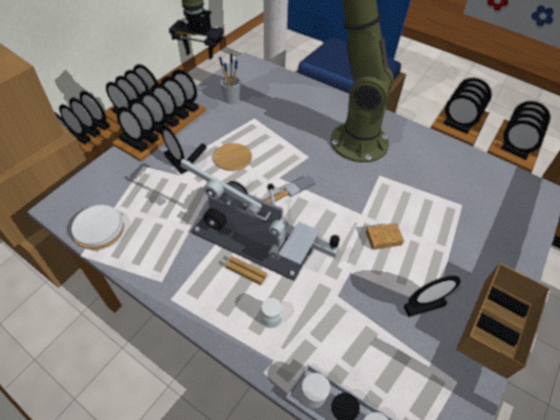

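View pics/side.png

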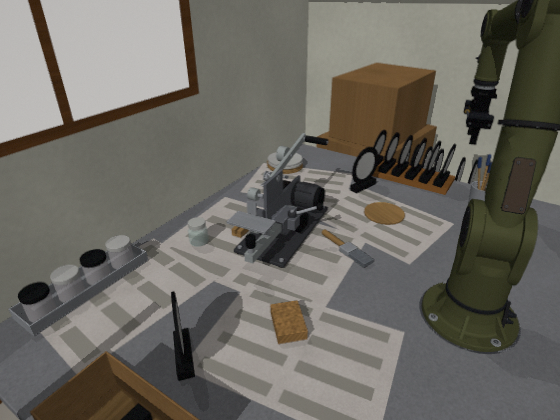

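The scene view shows the grinder mid-table, with the rest knob at (334,241), the lever knob near (271,186), the grip near (188,165) and plaque b at (178,145). The side view has the rest knob at (251,241), the lever knob at (320,209), the grip at (316,140) and plaque b at (365,165).

```bash
cat >> h.py <<'E'
def cam(p): return R.from_rotvec(p['orientation']).as_matrix(), np.array(p['position'])
def rays(p,uv):
    K=np.array([[p['fx'],0,p['cx']],[0,p['fy'],p['cy']],[0,0,1.]])
    n=cv2.undistortPoints(np.float32(uv).reshape(-1,1,2),K,np.array([p['k1'],0,0,0.]))[:,0]
    return np.c_[n,np.ones(len(n))]
def at_z(p,uv,z):
    M,o=cam(p); d=rays(p,uv)@M.T; return o+d*((z-o[2])/d[:,2])[:,None]
def cloud(p,mask):
    v,u=np.nonzero(mask&(p['depth']>0)); M,o=cam(p)
    return o+(rays(p,np.c_[u,v])*p['depth'][v,u][:,None])@M.T
E
python3 - <<'E'
from h import *
for n in ['scene','side']:
    p=ctrl.get_image(n); print(n)
    for t,z in [('rest_knob',.122),('lever_knob',.118),('tension_grip',.249),('plaque_b_mid',.09)]:
        for d in ctrl.silhouettes(t,p)[:2]:
            m=d['region']; v,u=np.nonzero(m)
            if len(u)<5: continue
            c=cloud(p,m)
            print(t,round(d['score'],2),'px',u.mean().round(1),v.mean().round(1),len(u),'box',u.min(),u.max(),v.min(),v.max(),'atz',at_z(p,[[u.mean(),v.mean()]],z)[0],'med',np.median(c,0),'lo',np.percentile(c,3,axis=0),'hi',np.percentile(c,97,axis=0))
            if t=='tension_grip':
                q=c-c.mean(0); print('  axis',np.linalg.svd(q,full_matrices=False)[2][0])
    m=np.ones((420,560),bool); c=cloud(p,m)
    b=c[(abs(c[:,0]-.6)<.2)&(abs(c[:,1]+.05)<.28)]
    np.save(f'{n}.npy',b)
E
python3 - <<'E'
import numpy as np,cv2
b=np.vstack([np.load('scene.npy'),np.load('side.npy')])
for h in (b[:,2]>.008)&(b[:,2]<.04),b[:,2]>.1:
    H=np.zeros((400,560),np.uint8)
# top-down height map, 1 px=1 mm
S=np.zeros((420,580,3),np.uint8)
o=np.argsort(b[:,2]); q=b[o]
col=cv2.applyColorMap(np.uint8(np.clip(q[:,2]/.28*255,0,255)).reshape(-1,1),cv2.COLORMAP_JET)[:,0]
for (x,y,z),c in zip(q,col):
    cv2.circle(S,(int((.24-y)*1000),int((.81-x)*1000)),1,c.tolist(),-1)
cv2.imwrite('pics/top.png',S)
E
```

```text
scene
rest_knob 0.91 px 306.5 242.5 1416 box 280 339 222 263 atz [0.583 0.12  0.122] med [0.562 0.113 0.121] lo [0.522 0.041 0.015] hi [0.65  0.189 0.136]
lever_knob 0.43 px 270.5 191.6 59 box 267 273 185 203 atz [ 0.487 -0.069  0.118] med [ 0.482 -0.072  0.117] lo [ 0.472 -0.086  0.107] hi [ 0.511 -0.045  0.127]
lever_knob 0.22 px 383.9 235.7 788 box 366 403 223 249 atz [0.434 0.286 0.118] med [0.364 0.274 0.029] lo [0.313 0.225 0.003] hi [0.409 0.324 0.034]
tension_grip 0.71 px 196.6 153.6 194 box 186 206 143 163 atz [ 0.586 -0.257  0.249] med [ 0.587 -0.252  0.256] lo [ 0.435 -0.437 -0.001] hi [ 0.624 -0.244  0.261]
  axis [0.473 0.534 0.701]
plaque_b_mid 0.74 px 171.8 147.6 537 box 161 183 125 171 atz [ 0.501 -0.473  0.09 ] med [ 0.496 -0.481  0.082] lo [ 0.476 -0.538  0.012] hi [ 0.514 -0.424  0.16 ]
side
rest_knob 0.64 px 256.4 232.7 1307 box 227 282 212 262 atz [0.543 0.138 0.122] med [0.541 0.114 0.121] lo [0.521 0.028 0.065] hi [0.642 0.192 0.136]
lever_knob 0.58 px 304.4 210.3 177 box 288 323 203 217 atz [ 0.497 -0.04   0.118] med [ 0.504 -0.049  0.112] lo [ 0.46  -0.082  0.098] hi [ 0.539 -0.013  0.129]
tension_grip 0.52 px 315.8 139.7 145 box 305 327 135 144 atz [ 0.589 -0.264  0.249] med [ 0.583 -0.252  0.255] lo [ 0.548 -0.266  0.243] hi [ 0.619 -0.245  0.262]
  axis [-0.469  0.802  0.369]
plaque_b_mid 0.68 px 364.2 169.9 927 box 350 377 147 192 atz [ 0.479 -0.455  0.09 ] med [ 0.486 -0.477  0.077] lo [ 0.463 -0.552  0.003] hi [ 0.527 -0.421  0.161]
```

View pics/top.png

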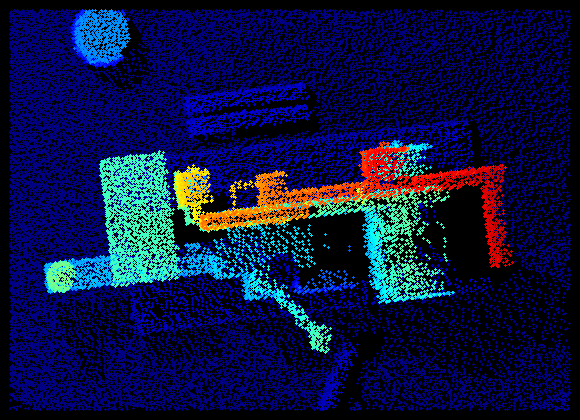

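The 1 mm/px height map shows everything clearly: rest knob at (60,276), lever knob at (320,339) with its rod running towards (257,282), and the grip sleeve from (490,190) to (503,265). I'll refine these from the cloud and then move.

```bash
python3 - <<'E'
from h import *
s=[np.load('scene.npy'),np.load('side.npy')]
def sel(b,x0,x1,y0,y1,z0,z1): return b[(b[:,0]>x0)&(b[:,0]<x1)&(b[:,1]>y0)&(b[:,1]<y1)&(b[:,2]>z0)&(b[:,2]<z1)]
for b in s:
    k=sel(b,.455,.49,-.1,-.06,.1,.14); r=sel(b,.51,.56,.155,.205,.1,.145); g=sel(b,.53,.66,-.29,-.225,.235,.27)
    for q in (k,r): print(len(q),q.min(0),q.max(0),q.mean(0))
    print('grip',len(g),g.min(0),g.max(0))
    e=sel(b,.548,.61,-.29,-.225,.235,.27); f=np.polyfit(e[:,0],e[:,1],1); print('  grip yaw',np.arctan(f[0]),'y at x=.582',np.polyval(f,.582))
    l=sel(b,.478,.53,-.075,-.02,.108,.13); f=np.polyfit(l[:,1],l[:,0],1); print('lever dir',np.arctan(f[0]),l.mean(0),len(l))
b=np.vstack(s)
p=sel(b,.52,.67,.055,.15,.115,.13); p=p[~((p[:,0]<.55)&(p[:,1]>.15))]
print('plate',cv2.minAreaRect(np.float32(p[:,:2]*1000)))
t=sel(b,.55,.65,-.24,.05,.19,.265)
f=np.polyfit(t[:,1],t[:,0],1); print('bar yaw',-np.arctan(f[0]))
E
```

```text
55 [ 0.463 -0.091  0.11 ] [ 0.487 -0.063  0.13 ] [ 0.477 -0.078  0.121]
119 [0.521 0.165 0.103] [0.548 0.192 0.142] [0.539 0.18  0.13 ]
grip 290 [ 0.545 -0.271  0.237] [ 0.645 -0.226  0.264]
  grip yaw 0.1245139513112371 y at x=.582 -0.25345394847562863
lever dir 0.7957515193495921 [ 0.497 -0.059  0.114] 43
66 [ 0.458 -0.089  0.107] [ 0.489 -0.06   0.132] [ 0.471 -0.076  0.121]
143 [0.518 0.165 0.101] [0.546 0.193 0.14 ] [0.528 0.183 0.127]
grip 201 [ 0.543 -0.272  0.237] [ 0.639 -0.228  0.266]
  grip yaw 0.14858429295835482 y at x=.582 -0.2531616682585588
lever dir 0.7599495910778086 [ 0.502 -0.049  0.113] 63
plate ((592.155029296875, 94.40849304199219), (129.58816528320312, 79.4123764038086), 6.253116130828857)
bar yaw 0.15173105384175245
```

Request:
move_arm(
  increments="0 20 20 0 0 0 255; 10 30 20 0 0 0 255; 15 35 15 0 0 0 255; 20 35 10 0 0 0 255; 20 35 5 0 0 0 255; 20 36 0 0 0 0 255; 20 36 0 0 0 0 255; 20 36 0 0 0 0 255",
)

```text
time: 2.27
position: [0.2889, -0.3644, 0.263]
tool_rot: [3.115, 0.397, 0.0]
ft_force: [1.0, 0.2, 0.5]
grip_width: 0.476
grip_force: 0.0
```

Request:
move_arm(
  increments="25 31 0 0 0 0 255; 25 32 0 0 0 0 255; 25 32 0 0 0 0 255; 25 32 0 0 0 0 255; 25 32 0 0 0 0 255; 25 32 0 0 0 0 255; 25 32 -5 0 0 0 255; 25 32 -10 0 0 0 255",
)

```text
time: 2.93
position: [0.4899, -0.1098, 0.2491]
tool_rot: [3.114, 0.397, 0.005]
ft_force: [1.6, -0.1, -0.1]
grip_width: 0.009
grip_force: 0.0
```

Request:
move_arm(
  increments="20 20 -15 0 0 0 255; 4 4 -25 0 0 0 255; 0 0 -30 0 0 0 255; 0 0 -30 0 0 0 255; 0 0 -25 0 0 0 255; 0 0 -15 0 0 0 255; 0 0 -10 0 0 0 255; 0 0 0 0 0 0 255",
)

```text
time: 3.6
position: [0.5105, -0.0871, 0.0957]
tool_rot: [-3.115, -0.397, 0.005]
ft_force: [-0.7, -0.1, 0.8]
grip_width: 0.004
grip_force: 0.0
```

Request:
move_arm(
  increments="-7 10 0 0 0 0 255; -7 5 0 0 0 0 255; -7 4 0 0 0 0 255; -6 6 0 0 0 0 255; -6 7 0 0 0 0 255; -4 7 0 0 0 0 255; -4 8 0 0 0 0 255; -2 9 0 0 0 0 255",
)

```text
time: 4.27
position: [0.4686, -0.0307, 0.0978]
tool_rot: [3.116, 0.397, 0.0]
ft_force: [-0.6, 0.1, 0.4]
grip_width: 0.002
grip_force: 0.0
```

Request:
move_arm(
  increments="-1 8 0 0 0 0 255; 0 8 0 0 0 0 255; 0 8 0 0 0 0 255; 1 4 0 0 0 0 255; 0 0 0 0 0 0 255; 0 0 0 0 0 0 255; 0 0 0 0 0 0 255; 0 0 0 0 0 0 255",
)

```text
time: 4.93
position: [0.4691, -0.0038, 0.0975]
tool_rot: [-3.116, -0.396, 0.0]
ft_force: [-1.0, -0.5, -1.1]
grip_width: 0.005
grip_force: 0.0
```

```bash
python3 - <<'E'
from h import *
p=ctrl.get_image('side'); cv2.imwrite('pics/s2.png',cv2.resize(p['frame'][170:290,210:370,::-1],None,fx=4,fy=4))
c=cloud(p,np.ones((420,560),bool))
q=c[(abs(c[:,2]-.121)<.014)&(c[:,0]>.42)&(c[:,0]<.5)&(abs(c[:,1])<.09)]; print(len(q),q.min(0),q.max(0),q.mean(0))
E
```

```text
73 [ 0.455 -0.09   0.11 ] [0.482 0.007 0.134] [ 0.467 -0.06   0.124]
```

View pics/s2.png

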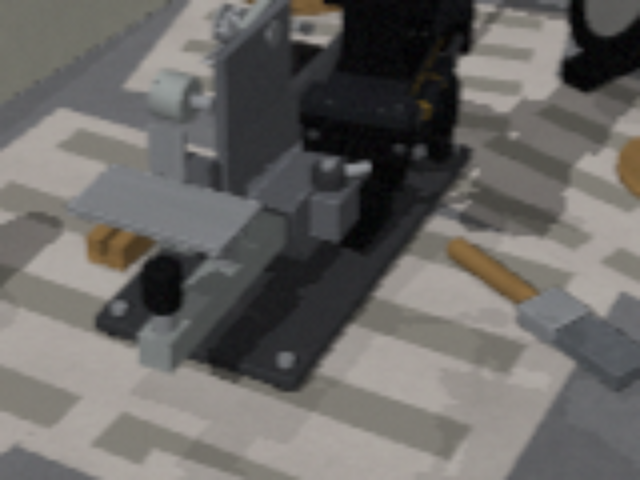

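The crop shows the pin block at crop (330,185) with the rod still running to the right, behind the black gripper at (390,110). The lever doesn't seem to have moved, so I'll project the TCP and look at the whole frame.

```bash
cat >> h.py <<'E'
def proj(p,X):
    M,o=cam(p); d=(np.atleast_2d(X)-o)@M; n=d[:,:2]/d[:,2:]; n=n*(1+p['k1']*(n**2).sum(1,keepdims=True)); return n*[p['fx'],p['fy']]+[p['cx'],p['cy']]
E
python3 - <<'E'
from h import *
s=ctrl.get_state(); print(s['time'],s['position'])
fr=[]
for n in ['scene','side']:
    p=ctrl.get_image(n); t=ctrl.get_state()['position']
    print(n,proj(p,[t,[.472,-.077,.118],[.458,.025,.118],[.534,.179,.122]]))
    f=p['frame'][:,:,::-1]; c=proj(p,t)[0].astype(int); a,b=max(c[1]-75,0),max(c[0]-50,0)
    fr.append(cv2.resize(f[a:a+150,b:b+100],None,fx=4,fy=4)); print(a,b)
cv2.imwrite('pics/both.png',np.hstack(fr))
E
```

```text
4.9833 [ 0.469 -0.004  0.098]
scene [[291.5   201.925]
 [271.29  187.48 ]
 [301.882 199.577]
 [333.962 240.766]]
126 241
side [[306.007 224.393]
 [317.614 207.291]
 [304.484 224.252]
 [249.824 241.254]]
149 256
```

View pics/both.png

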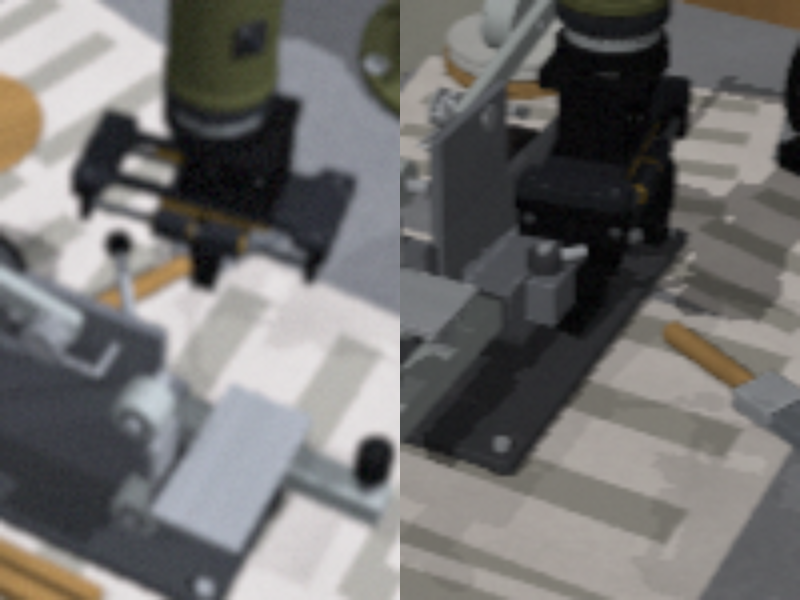

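The left half shows the lever knob at scene px (271,186.5), exactly where it started, and the fingertips at about (292,197), past the lever. So the fingers missed the rod; I'll check the fingertip and rod heights.

```bash
python3 - <<'E'
from h import *
p=ctrl.get_image('scene')
M,o=cam(p)
for v in range(178,212,2):
    print(v,[ (u,)+tuple(np.round((o+(rays(p,[[u,v]])*p['depth'][v,u])@M.T)[0]*1000).astype(int)) if p['depth'][v,u] else None for u in (270,272,274,288,291,294)])
E
```

```text
178 [(270, np.int64(514), np.int64(-52), np.int64(213)), (272, np.int64(513), np.int64(-46), np.int64(216)), (274, np.int64(344), np.int64(-155), np.int64(-2)), (288, np.int64(496), np.int64(-4), np.int64(228)), (291, np.int64(495), np.int64(4), np.int64(232)), (294, np.int64(493), np.int64(13), np.int64(236))]
180 [(270, np.int64(359), np.int64(-162), np.int64(-3)), (272, np.int64(515), np.int64(-45), np.int64(210)), (274, np.int64(514), np.int64(-39), np.int64(213)), (288, np.int64(496), np.int64(-4), np.int64(220)), (291, np.int64(475), np.int64(-7), np.int64(200)), (294, np.int64(492), np.int64(13), np.int64(227))]
182 [(270, np.int64(369), np.int64(-154), np.int64(1)), (272, np.int64(363), np.int64(-150), np.int64(-2)), (274, np.int64(360), np.int64(-143), np.int64(0)), (288, np.int64(500), np.int64(-1), np.int64(217)), (291, np.int64(472), np.int64(-8), np.int64(187)), (294, np.int64(493), np.int64(14), np.int64(220))]
184 [(270, np.int64(471), np.int64(-82), np.int64(130)), (272, np.int64(464), np.int64(-80), np.int64(124)), (274, np.int64(369), np.int64(-137), np.int64(2)), (
[... 3506 characters left out ...]
 np.int64(-37), np.int64(-2)), (294, np.int64(406), np.int64(-30), np.int64(-4))]
208 [(270, np.int64(597), np.int64(7), np.int64(206)), (272, np.int64(596), np.int64(12), np.int64(208)), (274, np.int64(594), np.int64(17), np.int64(210)), (288, np.int64(427), np.int64(-40), np.int64(-1)), (291, np.int64(418), np.int64(-34), np.int64(-6)), (294, np.int64(415), np.int64(-24), np.int64(-1))]
210 [(270, np.int64(597), np.int64(6), np.int64(197)), (272, np.int64(598), np.int64(14), np.int64(203)), (274, np.int64(595), np.int64(18), np.int64(203)), (288, np.int64(432), np.int64(-37), np.int64(-4)), (291, np.int64(427), np.int64(-28), np.int64(-3)), (294, np.int64(423), np.int64(-19), np.int64(0))]
```

```bash
python3 - <<'E'
from h import *
for n in ['scene','side']:
    p=ctrl.get_image(n); c=cloud(p,np.ones((420,560),bool))
    for z in range(60,200,10):
        q=c[(abs(c[:,0]-.469)<.05)&(abs(c[:,1]+.004)<.035)&(abs(c[:,2]-z/1000-.005)<.005)]
        if len(q): print(n,z,len(q),q.min(0),q.max(0))
p=ctrl.get_image('wrist'); save(p,'w1'); print(p['position'],p['orientation'],proj(p,ctrl.get_state()['position']),ctrl.get_state()['grip_width'])
E
```

```text
scene 100 1 [ 0.512 -0.039  0.105] [ 0.512 -0.039  0.105]
scene 120 7 [ 0.466 -0.008  0.125] [0.483 0.007 0.13 ]
scene 130 19 [ 0.458 -0.009  0.13 ] [0.484 0.008 0.14 ]
scene 140 18 [ 0.461 -0.011  0.141] [0.483 0.008 0.15 ]
scene 150 15 [ 0.476 -0.011  0.151] [0.484 0.009 0.159]
scene 160 19 [ 0.477 -0.014  0.16 ] [0.487 0.01  0.169]
scene 170 7 [ 0.48  -0.011  0.171] [ 0.484 -0.005  0.179]
scene 180 3 [ 0.464 -0.01   0.183] [ 0.486 -0.006  0.189]
scene 190 3 [ 0.473 -0.008  0.194] [ 0.482 -0.006  0.198]
side 60 15 [ 0.511 -0.036  0.061] [ 0.518 -0.006  0.068]
side 70 19 [ 0.51  -0.036  0.07 ] [ 0.517 -0.007  0.08 ]
side 80 17 [ 0.51  -0.036  0.083] [ 0.519 -0.006  0.09 ]
side 90 18 [ 0.511 -0.034  0.09 ] [ 0.519 -0.007  0.1  ]
side 100 15 [ 0.507 -0.039  0.101] [ 0.519 -0.021  0.109]
side 110 2 [ 0.518 -0.028  0.11 ] [ 0.519 -0.015  0.111]
side 120 6 [ 0.455 -0.001  0.127] [0.475 0.005 0.13 ]
side 130 19 [ 0.454 -0.015  0.132] [0.475 0.007 0.139]
side 140 21 [ 0.454 -0.001  0.14 ] [0.477 0.008 0.149]
[0.533 0.013 0.291] [ 2.325 -1.801 -0.223] [[277.154 239.04 ]] 0.0063891500298172465
```

View pics/w1.png

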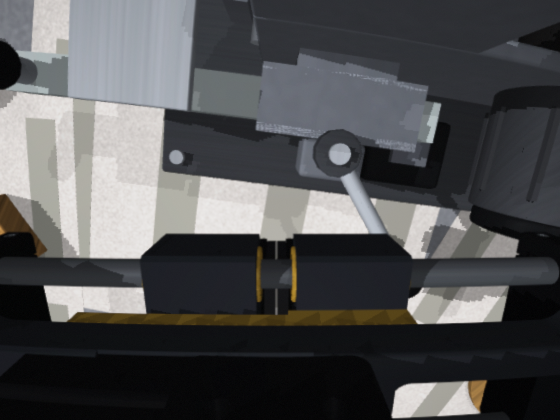

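The wrist view shows the pin at (340,155) and the rod going to (385,235), with the shut fingers at (277,260) already past it. Both cameras put the real fingertips about 28 mm above the reported TCP, so they went over the rod. I'll go back and repeat the sweep 30 mm lower.

Request:
move_arm(
  increments="2 -10 12 0 0 0 255; 7 -17 3 0 0 0 255; 12 -20 0 0 0 0 255; 12 -20 0 0 0 0 255; 10 -16 0 0 0 0 255; 0 0 -15 0 0 0 255; 0 0 -15 0 0 0 255; 0 0 -15 0 0 0 255",
)

```text
time: 5.95
position: [0.5124, -0.0869, 0.0671]
tool_rot: [-3.117, -0.396, -0.001]
ft_force: [-0.1, -0.1, 0.8]
grip_width: 0.007
grip_force: 0.0
```

Request:
move_arm(
  increments="0 0 0 0 0 0 255; -7 10 0 0 0 0 255; -7 5 0 0 0 0 255; -7 4 0 0 0 0 255; -6 6 0 0 0 0 255; -6 7 0 0 0 0 255; -4 7 0 0 0 0 255; -4 8 0 0 0 0 255",
)

```text
time: 6.62
position: [0.4728, -0.0405, 0.0696]
tool_rot: [3.112, 0.396, 0.008]
ft_force: [4.2, -4.2, -0.7]
grip_width: 0.0
grip_force: 2.4
```

Request:
move_arm(
  increments="-2 9 0 0 0 0 255; -1 8 0 0 0 0 255; 0 8 0 0 0 0 255; 0 8 0 0 0 0 255; 1 4 0 0 0 0 255; 0 0 0 0 0 0 255; 0 0 0 0 0 0 255; 0 0 0 0 0 0 255",
)

```text
time: 7.28
position: [0.4677, -0.0068, 0.0686]
tool_rot: [3.109, 0.394, -0.004]
ft_force: [-2.6, -10.3, 2.4]
grip_width: 0.008
grip_force: 5.2
```

```bash
python3 - <<'E'
from h import *
for n in ['scene','side']:
    p=ctrl.get_image(n); c=cloud(p,np.ones((420,560),bool))
    q=c[(abs(c[:,2]-.121)<.012)&(c[:,0]>.43)&(c[:,0]<.49)&(c[:,1]>.008)&(c[:,1]<.09)]; print(len(q),*( (q.min(0),q.max(0),q.mean(0)) if len(q) else ()))
    q=c[(abs(c[:,2]-.121)<.012)&(abs(c[:,0]-.472)<.02)&(abs(c[:,1]+.077)<.02)]; print('old',len(q))
    r=c[(abs(c[:,0]-.534)<.03)&(abs(c[:,1]-.183)<.03)&(c[:,2]>.1)]; print('rest',r.min(0),r.max(0))
E
```

```text
57 [0.455 0.009 0.109] [0.483 0.032 0.132] [0.468 0.02  0.121]
old 0
rest [0.523 0.159 0.105] [0.55  0.186 0.142]
54 [0.446 0.011 0.111] [0.481 0.031 0.131] [0.457 0.023 0.122]
old 0
rest [0.519 0.158 0.1  ] [0.544 0.186 0.141]
```

Both cameras show the lever knob now near (0.458, 0.021), so the lever is open at about 1.25 rad. Next is the rest knob at (0.533, 0.172).

Request:
move_arm(
  increments="-3 -8 0 0 0 0 255; 0 -2 25 0 0 0 255; 0 0 30 0 0 0 255; 0 0 28 0 0 -3.7 180; 11 31 0 0 0 -3.7 108; 11 31 0 0 0 0 108; 11 31 0 0 0 0 108; 11 31 0 0 0 0 108",
)

```text
time: 8.05
position: [0.5097, 0.1137, 0.1519]
tool_rot: [3.135, 0.196, 0.002]
ft_force: [1.0, -0.3, 0.5]
grip_width: 0.299
grip_force: 0.0
```

Request:
move_arm(
  increments="11 31 0 0 0 0 108; 13 32 0 0 0 0 108; 0 0 0 0 0 0 108; 0 0 0 0 0 0 108; 0 0 0 0 0 0 108; 0 0 0 0 0 0 108; 0 0 0 0 0 0 108; 0 0 0 0 0 0 108",
)

```text
time: 8.72
position: [0.5341, 0.1732, 0.1509]
tool_rot: [3.135, 0.192, 0.001]
ft_force: [-0.1, 0.6, -0.9]
grip_width: 0.576
grip_force: 0.0
```

```bash
python3 - <<'E'
from h import *
s=ctrl.get_state(); print(s['position'],s['tool_rot'],s['grip_width'])
for n in ['scene','side']:
    p=ctrl.get_image(n); c=cloud(p,np.ones((420,560),bool))
    for nm,(x,y,z0,z1) in {'knob':(.533,.175,.1,.145),'lev':(.458,.022,.105,.135),'tips':(*s['position'][:2],.165,.2)}.items():
        w=.07 if nm=='tips' else .03
        q=c[(abs(c[:,0]-x)<w)&(abs(c[:,1]-y)<w)&(c[:,2]>z0)&(c[:,2]<z1)]; print(n,nm,len(q),*((q.min(0),q.max(0)) if len(q) else ()))
E
```

```text
[0.534 0.173 0.151] [3.135 0.192 0.001] 0.5761479422344826
scene knob 113 [0.523 0.16  0.107] [0.549 0.186 0.142]
scene lev 49 [ 0.457 -0.002  0.111] [0.488 0.027 0.128]
scene tips 46 [0.52  0.141 0.181] [0.552 0.208 0.2  ]
side knob 142 [0.519 0.16  0.101] [0.544 0.188 0.141]
side lev 69 [0.446 0.001 0.112] [0.488 0.03  0.131]
side tips 99 [0.518 0.139 0.18 ] [0.546 0.21  0.199]
```

Request:
move_arm(
  increments="0 0 -20 0 0 0 108; 0 0 -20 0 0 0 108; 0 0 -20 0 0 0 108; 0 0 -15 0 0 0 108; 0 0 0 0 0 0 255; 0 0 0 0 0 0 255; 0 0 0 0 0 0 255; 0 0 0 0 0 0 255",
  grip_force=15,
)

```text
time: 9.48
position: [0.5351, 0.1747, 0.077]
tool_rot: [3.135, 0.195, 0.003]
ft_force: [-0.1, -1.8, -0.1]
grip_width: 0.36
grip_force: 0.9
```

Request:
move_arm(
  increments="0 0 0 0 0 0 255; -1 6 0 0 0 0 255; -1 9 0 0 0 0 255; -1 9 0 0 0 0 255; -1 9 0 0 0 0 255; -1 9 0 0 0 0 255; -1 9 0 0 0 0 255; -1 6 0 0 0 0 255",
)

```text
time: 10.15
position: [0.5279, 0.2324, 0.0769]
tool_rot: [3.134, 0.197, 0.004]
ft_force: [2.7, -19.1, 7.3]
grip_width: 0.319
grip_force: 15.0
```

Request:
move_arm(
  increments="0 0 0 0 0 0 255; 0 0 0 0 0 0 255; 0 0 0 0 0 0 255; 0 0 0 0 0 0 150; 0 0 0 0 0 0 108; 0 0 0 0 0 0 108; 0 0 0 0 0 0 108; 0 0 15 0 0 0 108",
)

```text
time: 10.82
position: [0.5248, 0.2309, 0.088]
tool_rot: [3.134, 0.196, -0.009]
ft_force: [-0.1, -1.1, -0.3]
grip_width: 0.555
grip_force: 0.0
```

Request:
move_arm(
  increments="0 0 25 0 0 0 108; 0 0 35 0 0 0 108; 0 0 35 0 0 0 108; 0 0 40 0 0 0 108; 0 0 30 0 0 0 108; 0 0 20 0 0 0 60; 0 0 0 0 0 0 0; 0 0 0 0 0 0 0",
)

```text
time: 11.48
position: [0.5274, 0.2323, 0.2765]
tool_rot: [-3.135, -0.196, -0.003]
ft_force: [0.5, -1.1, -0.2]
grip_width: 0.726
grip_force: 0.0
```

```bash
python3 - <<'E'
from h import *
s=ctrl.get_state(); print(s['position'],s['tool_rot'],s['grip_width'],s['joint_positions'])
for n in ['scene','side']:
    p=ctrl.get_image(n); c=cloud(p,np.ones((420,560),bool))
    for nm,(x,y,z0,z1,w) in {'knob':(.526,.232,.1,.145,.035),'lev':(.458,.022,.105,.135,.03),'grip':(.58,-.255,.235,.27,.037)}.items():
        q=c[(abs(c[:,0]-x)<w)&(abs(c[:,1]-y)<w)&(c[:,2]>z0)&(c[:,2]<z1)]; print(n,nm,len(q),*((q.min(0),q.max(0),q.mean(0)) if len(q) else ()))
E
```

```text
[0.527 0.232 0.276] [-3.135 -0.196 -0.003] 0.7262113673346414 [ 0.332  0.239 -0.942  1.482  0.193  1.516 -2.052]
scene knob 123 [0.512 0.219 0.101] [0.543 0.246 0.143] [0.533 0.233 0.131]
scene lev 73 [ 0.454 -0.001  0.11 ] [0.488 0.03  0.13 ] [0.47  0.017 0.12 ]
scene grip 162 [ 0.547 -0.271  0.242] [ 0.616 -0.241  0.262] [ 0.583 -0.253  0.255]
side knob 158 [0.512 0.219 0.1  ] [0.54  0.245 0.14 ] [0.521 0.236 0.127]
side lev 68 [0.445 0.002 0.113] [0.486 0.032 0.132] [0.459 0.02  0.122]
side grip 142 [ 0.543 -0.274  0.242] [ 0.617 -0.242  0.262] [ 0.578 -0.254  0.254]
```

The rest knob is now at y ≈ 0.232, drawn about 59 mm and onto its stop (19 N seen), and the lever is still open. Next I'll move over to the tension grip, around (0.580, -0.2565, 0.249).

Request:
move_arm(
  increments="0 -20 10 0 0 0 0; 0 -30 10 0 0 0 0; 2 -36 0 0 0 0 0; 2 -38 0 0 0 0 0; 4 -38 0 0 0 0 0; 4 -38 0 0 0 0 0; 5 -38 0 0 0 0 0; 5 -38 0 0 0 0 0",
)

```text
time: 12.25
position: [0.5481, -0.0464, 0.294]
tool_rot: [-3.135, -0.195, 0.004]
ft_force: [0.8, 0.4, -0.7]
grip_width: 1.001
grip_force: 0.0
```

Request:
move_arm(
  increments="5 -38 0 0 0 0 0; 5 -38 0 0 0 0 0; 5 -38 0 0 0 0 0; 5 -38 0 0 0 0 0; 5 -37 0 0 0 0 0; 4 -24 0 0 0 0 0; 0 0 0 0 0 0 0; 0 0 0 0 0 0 0",
)

```text
time: 12.92
position: [0.577, -0.259, 0.2927]
tool_rot: [-3.133, -0.19, 0.006]
ft_force: [-0.6, 0.6, -0.6]
grip_width: 1.0
grip_force: 0.0
```

Request:
move_arm(
  increments="0 0 -20 0 0 0 0; 0 1 -25 0 0 0 0; 0 1 -25 0 0 0 0; 0 0 -15 0 0 0 0; 0 0 -10 0 0 0 0; 0 0 0 0 0 0 200; 0 0 0 0 0 0 255; 0 0 0 0 0 0 255",
  grip_force=45,
)

```text
time: 13.58
position: [0.5789, -0.2548, 0.2019]
tool_rot: [3.135, 0.197, 0.003]
ft_force: [0.3, 0.1, 0.7]
grip_width: 0.852
grip_force: 0.0
```

Request:
move_arm(
  increments="0 0 0 0 0 0 255; 0 0 0 0 0 0 255; 0 0 0 0 0 0 255; 0 0 0 0 0 0 255; 0 0 0 0 0 0 255; 0 0 0 0 0 0 255; 0 0 0 0 0 0 255; 0 0 0 0 0 0 255",
)

```text
time: 14.25
position: [0.5786, -0.26, 0.2008]
tool_rot: [3.129, 0.191, 0.003]
ft_force: [4.5, -12.2, -2.7]
grip_width: 0.251
grip_force: 6.3
```

```bash
python3 - <<'E'
from h import *
fr=[]
for n in ['scene','side']:
    p=ctrl.get_image(n); c=proj(p,[.58,-.257,.249])[0].astype(int); print(c)
    a,b=max(c[1]-60,0),max(c[0]-50,0); fr.append(cv2.resize(p['frame'][a:a+120,b:b+100,::-1],None,fx=4,fy=4))
cv2.imwrite('pics/g1.png',np.hstack(fr))
E
```

```text
[197 152]
[317 140]
```

View pics/g1.png

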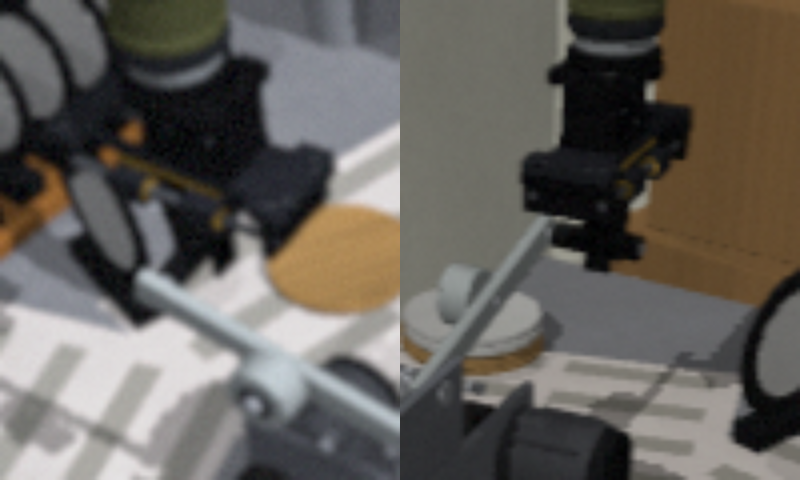

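The view shows the sleeve clamped between the fingers, and the opening of 21.8 mm matches its 22 mm width. Now I'll push it down along its arc.

Request:
move_arm(
  increments="0 -2 -4 0 0 0 255; 0 -1 -7 0 0 0 255; 0 -1 -7 0 0 0 255; 0 -1 -7 0 0 0 255; 0 -1 -7 0 0 0 255; 0 -1 -7 0 0 0 255; 0 0 -7 0 0 0 255; 0 0 -7 0 0 0 255",
)

```text
time: 15.02
position: [0.5795, -0.2656, 0.1497]
tool_rot: [3.13, 0.192, 0.006]
ft_force: [-0.4, -5.2, 6.6]
grip_width: 0.242
grip_force: 45.0
```

Request:
move_arm(
  increments="0 1 -7 0 0 0 255; 0 1 -7 0 0 0 255; 0 1 -7 0 0 0 255; 0 1 -7 0 0 0 255; 0 1 -7 0 0 0 255; 0 1 -6 0 0 0 255; 0 0 -4 0 0 0 255; 0 0 0 0 0 0 255",
)

```text
time: 15.68
position: [0.5789, -0.2606, 0.1041]
tool_rot: [3.13, 0.191, 0.004]
ft_force: [-1.4, -6.3, 7.6]
grip_width: 0.238
grip_force: 45.0
```

Request:
move_arm(
  increments="0 0 -2 0 0 0 255; 0 0 -2 0 0 0 255; 0 0 -1 0 0 0 255; 0 0 0 0 0 0 255; 0 0 0 0 0 0 255; 0 0 0 0 0 0 255; 0 0 0 0 0 0 255; 0 0 0 0 0 0 255",
)

```text
time: 16.35
position: [0.5787, -0.2597, 0.1]
tool_rot: [3.131, 0.192, 0.003]
ft_force: [-2.0, -4.4, 7.9]
grip_width: 0.242
grip_force: 45.1
```

```bash
python3 - <<'E'
from h import *
s=ctrl.get_state(); print(s['position'],s['ft_force'])
c=[]
for n in ['scene','side']:
    p=ctrl.get_image(n); c=cloud(p,np.ones((420,560),bool))
    for nm,(x,y,z0,z1,w) in {'knob':(.526,.232,.1,.145,.035),'lev':(.458,.022,.105,.135,.03)}.items():
        q=c[(abs(c[:,0]-x)<w)&(abs(c[:,1]-y)<w)&(c[:,2]>z0)&(c[:,2]<z1)]; print(n,nm,q.min(0),q.max(0))
    for t in ['plaque_b_mid','disc_blank_mid','foot_blank_mid','brush_mid','tension_grip']: print(t,[np.round(d['centre'],3) for d in ctrl.find_in(t,p)[:1]])
    f=p['frame'][:,:,::-1]; u=proj(p,[.58,-.257,.149])[0].astype(int); a,b=max(u[1]-60,0),max(u[0]-50,0)
    im=cv2.resize(f[a:a+120,b:b+100],None,fx=4,fy=4); I=im if n=='scene' else np.hstack([I,im])
cv2.imwrite('pics/g2.png',I)
E
```

```text
[ 0.579 -0.26   0.1  ] [-1.961 -4.423  7.899]
scene knob [0.514 0.219 0.101] [0.542 0.246 0.141]
scene lev [0.454 0.001 0.107] [0.488 0.031 0.129]
plaque_b_mid [array([ 0.498, -0.481,  0.095])]
disc_blank_mid [array([ 0.334, -0.326,  0.004])]
foot_blank_mid [array([0.364, 0.276, 0.032])]
brush_mid [array([ 0.357, -0.063,  0.014])]
tension_grip [array([ 0.608, -0.249,  0.158])]
side knob [0.511 0.218 0.1  ] [0.539 0.246 0.14 ]
side lev [0.445 0.    0.111] [0.488 0.033 0.133]
plaque_b_mid [array([ 0.486, -0.478,  0.078])]
disc_blank_mid [array([ 0.349, -0.327,  0.007])]
foot_blank_mid [array([ 0.483, -0.477,  0.078])]
brush_mid []
tension_grip []
```

View pics/g2.png

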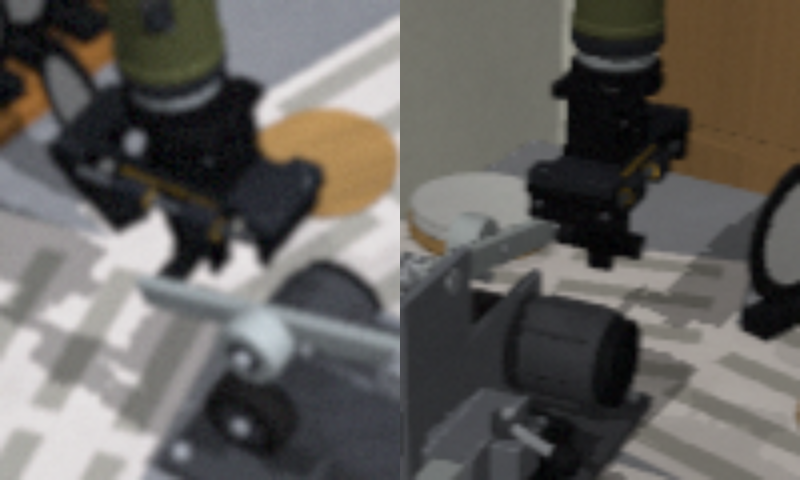

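The arm is down with the sleeve still between the fingers and its centre near 0.149. The force is still only 8 N, so I'll press further until it jumps at the stop.

Request:
move_arm(
  increments="0 0 -1 0 0 0 255; 0 0 -1 0 0 0 255; 0 0 -1 0 0 0 255; 0 0 -1 0 0 0 255; 0 0 0 0 0 0 255; 0 0 0 0 0 0 255; 0 0 0 0 0 0 255; 0 0 0 0 0 0 255",
)

```text
time: 17.62
position: [0.5789, -0.2596, 0.0993]
tool_rot: [3.129, 0.192, 0.004]
ft_force: [-8.2, -1.8, 23.1]
grip_width: 0.241
grip_force: 45.1
```

The force rose to 23 N with almost no further travel, so the arm is on its stop. I'm handing in while still holding it.

```bash
python3 -c "
from bench import ctrl
print(ctrl.close_job())"
```

```text
the job is handed in; nothing more can be done
None
```

The grinder is ready for the new belt: cam lever open (about 1.25 rad), work rest drawn right back to its end stop, and the tension arm held on its stop at about 23 N; the bystanders I rechecked hadn't moved, and the hand-in gave no verdict.

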